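# Demould a fort relief and bring it under the magnifier

## Task

Swing the magnifier lamp clear of the mould on the tilted easel and lift the brown fort cast out of the mould. Lay the cast gently on the blue felt pad, flat with its plain back up, in the middle and lengthwise, and let go; then swing the lamp round until its lens stands over the middle of the cast, ready for trimming. Leave the tools and other things on the bench where they are.

Things in the scene. Friction and masses are not known exactly. Their poses are not given: they have to be found in the camera images.
- easel: Adjustable wooden carving easel, fixed to the bench, foot board 150 x 220 mm. Origin: centre of its foot on the bench; x points to the high (rear) side of the slope, y along its width, z up. Its board slopes up 30 degrees towards +x and carries the mould.
- mould: Light wood mould fixed on the easel, 112 (x) x 206 (y) x 40 (z) mm, tilted 30 degrees: x points up the slope, y level along the width, z square out of the open cavity. Origin: centre of its underside, 58 mm above the bench. Cavity straight-walled, 22 mm deep (floor z = 18, rim z = 40 mm), shaped like the cast with 2 mm play. The cast comes out only along z; dragged along the slope it jams.
- channel (a point): Middle of the mould's finger channel: on the mould's floor under the cast's curtain wall (mould x = -11, y = 0, z = 18 mm). The channel is 54 mm wide (mould y from -27 to 27 mm), as deep as the cavity and runs from the mould's low edge to its high edge, so that fingers closing along the slope can go in on both sides of the curtain wall.
- cast: Brown casting of a fort front, 0.2 to 0.45 kg, 160 mm long (y), 66 high (x), 26 thick (z). Two towers (y 40 to 80 and -80 to -40 mm) joined by a lower curtain wall, 44 mm across (x -33 to +11 mm): grip it there, at x = -11, y = 0. Origin: centre of its relief face; plain back at z = 26 mm. It starts face down on the cavity floor, axes parallel to the mould's, back 4 mm above the rim.
- lamp_stand: Fixed stand of the magnifier lamp: dark foot 130 x 140 mm, 22 mm high, and an upright post 22 mm thick, its black cap reaching 300 mm. Origin: on the bench on the axis of the post, about which the lamp arm swings; x and y parallel to the world's.
- lamp (a joint): Swing of the lamp arm about the vertical post, rad, from -2.2 to 2.2. At 0 the arm points from the post to the robot (-x); it grows as the head goes to the robot's left (+y): the lens stands at post + 260 mm * (-cos q, sin q). Stays where it is left (about 0.25 N m of friction).
- lens (a point): Middle of the lens, under the white ring head (140 mm across, from 246 to 276 mm above the bench), 260 mm from the post.
- lamp_knob (a point): Upright round black knob on the arm, 24 mm thick, 42 mm tall (279 to 321 mm above the bench), 170 mm from the post, 8 mm clear of the ring head; this point is on its axis 305 mm above the bench. To grip from above and swing the arm; below it is the arm's black block, 34 mm wide, its top 279 mm above the bench.
- pad: Blue felt pad on a dark board, fixed, felt 130 (x) x 200 (y) mm, top 16 mm above the bench. Origin: centre of its underside; y along its length. Its middle is within 25 mm of the circle on which the lens swings.
- mallet: Carver's round mallet, pale head, red handle, about 220 mm long, lying. Bystander. Origin: underside, between head and handle.
- gouge_a: Gouge with a pale handle, about 230 mm long, lying. Bystander. Origin at the front end of the handle.
- gouge_b: Gouge with a darker handle, about 230 mm long, lying. Bystander. Origin at the front end of the handle.
- sample: Finished fort relief, the same shape as the cast, lying face up on the bench. Bystander. Origin: centre of its underside.
- wax_tin: Green wax tin, 72 mm across, 55 mm high. Bystander. Origin: centre of its underside.
- brush: Brush about 190 mm long, lying. Bystander.
- offcut: Dark wood offcut 90 x 55 x 35 mm. Bystander. Origin: centre of its underside.
Things that resemble listed ones, but are neither listed nor needed, are in the scene too. Leave any orange or turquoise look-alike of the cast alone.

How it is judged:
By the outcome, as a careful person would: the job done as asked, in the order asked, and still so for the second after the job is handed in, with the robot touching nothing.
It also fails if it takes over 70 s, if anything falls off the work surface, if the arm or the gripper's body presses on something with over 40 N, if the wrist force passes 120 N, or if a joint passes its speed limit or range.

## Robot

A 7-joint arm with a two-finger parallel gripper is mounted at the origin on the work surface. World frame = base frame: x ahead of the robot, y to its left, z up, the work surface at z = 0. Lengths are in m, angles in rad, forces in N, time in s.
With the tool pointing down it reaches from about 0.425 to 0.95 m from the base axis. Payload 4.7 kg.
Tool frame: the origin (TCP) lies between the finger pads; the fingertips stand 17 mm ahead of it and the grasp point (between the pads) lies 2 mm behind it; z points along the fingers, y is the line along which they close (so a half turn about z gives the same grasp; the last joint's range is limited). The gripper opens to 85 mm and grips with 20 to 120 N. Pads are 22 mm wide; open, the fingers measure 114 mm over their backs; the gripper's body (76 mm by 85 mm) begins 54 mm behind the grasp point. The pads swing forward as they close: fully open they stand 13 mm farther back than shut.
Start: joints at [1.316, 0.469, -0.049, 1.532, 0.024, 1.141, -0.082], TCP at [0.151, -0.658, 0.248] pointing down, gripper open.
Joint ranges: [-2.59, 2.59], [-0.33, 1.99], [-1.39, 1.29], [0.1, 2.45], [-1.04, 4.18], [0.21, 1.99], [-2.66, 2.66]. Speed limits (rad/s): [2.57, 2.57, 3.14, 3.14, 3.14, 3.14, 3.14].

## Interface

Orientations are given as a unit quaternion [x, y, z, w].
In Python, from rig import * gives the robot as it stands. The module is installed in compiled form; this text tells all that it offers.
- The arm moves only by the shell command python3 -m pendant 'ROWS' [FORCE]. ROWS is text: rows parted by semicolons, each of 7 numbers parted by spaces: the shift along the world's x, y, z as a fraction of full scale, then the turn, a rotation vector about the world's x, y, z as a fraction of full scale, then the opening, from -1 (shut) to 1 (fully open). A call has 1 to 5 rows; each row shifts and turns the commanded pose from where the row before left it; what a row does not reach is not made up. Full scale, the value 1, is 250 mm for a shift and 180 degrees for a turn. A row lasts 1/12 s, in which the tool goes at most 41.7 mm and 7.16 degrees, less where a joint would pass 70% of its speed; a pose out of reach is approached as far as the arm can. A call with a number of a shift or a turn outside -1 to 1 is refused whole. A call with a gripper value outside its range is refused whole. The fingers move at their own pace and stop on an object; FORCE is the grip in N (left out, the last holds). Time passes only in rows, so rows that do not move let the fingers close. It gives the time, the measured TCP pose, the force, the opening and the grip force at its end, in the units of the state.
- get_obs(): the state, without advancing time (a new reading comes with each control period).
- snapshot(name): name is "scene" or "side" or "wrist"; returns a dict with "frame" (400x640x3 uint8, blue, green, red), "K" (3x3 intrinsics, pixels), "k1" (the pictures are not rectified: a ray, as slopes to the right and down, at radius r is drawn at 1 + k1 r^2 times it, then the intrinsics apply), "pose" (4x4, takes a point from camera to world coordinates); the wrist camera has in their place "T_tool_cam" (4x4, takes a point from camera to tool coordinates, whose origin is the TCP and whose axes are the flange's). Camera axes: x right, y down, z forward; pixel columns grow to the right and rows downward; lengths in m; the calibration is good to about 2 mm. A picture is of the moment at which its call begins: read the wrist's pose just before it. There is no depth.
- finish_job(): hands the job in; it is judged then, once.
The state is a dict: "time_s": time; "joint_positions": joint angles; "joint_velocities": joint speeds; "joint_torque": joint torques, N m; "position": TCP position; "orientation": TCP orientation; "contact_force": force on the tool from outside, world axes, zero at the start; "ft_torque": the same for the moment, N m; "grip_width": opening from 0.0 (shut) to 1.0 (fully open); "grasp_force": force on a finger pad.
Only numpy, scipy, OpenCV 4.12 (cv2) and the standard library are available. Lean on these libraries where they do the work, as an engineer would, in place of code of your own. Each camera call takes 0.05 s, during which the arm holds its last target. There are 200 camera calls.

## Working session

There is one attempt and no reset: what is moved stays moved. The work goes in short steps, Python scripts to look and compute and a shell command to move; the robot and the scene stay as the last step left them, time stands still between calls to the robot, and variables do not carry over. Pictures are saved under pics/ and viewed, at most 10 in all, crops included, and the job is handed in when it is done.

```bash
mkdir -p pics; cat > h.py <<'E'
from rig import *
import numpy as np, cv2, pickle
def snap(n):
    o=get_obs(); s=snapshot(n); s['obs']=o; return s
def ray(s,u,v):
    K=s['K'];x=(u-K[0][2])/K[0][0];y=(v-K[1][2])/K[1][1]
    a,b=cv2.undistortPoints(np.array([[[u,v]]],float),np.array(K,float),np.array([s['k1'],0,0,0,0.]))[0,0]
    T=np.array(s['pose']);return T[:3,3],T[:3,:3]@np.array([a,b,1.])
def plane(s,u,v,z):
    o,d=ray(s,u,v);return o+d*(z-o[2])/d[2]
def proj(s,P):
    T=np.linalg.inv(np.array(s['pose']));p=T[:3,:3]@np.array(P)+T[:3,3]
    a=p[:2]/p[2];a=a*(1+s['k1']*(a@a));K=s['K'];return K[0][0]*a[0]+K[0][2],K[1][1]*a[1]+K[1][2]
E
python3 - <<'E'
from h import *
for n in("scene","side"):
    s=snap(n);cv2.imwrite(f'pics/{n}0.png',s['frame']);pickle.dump(s,open(n+'0.pkl','wb'));print(n,s['K'],s['k1'],s['pose'])
s=snap("wrist");print(s['T_tool_cam'],s['obs'])
E
```

```text
scene [[433.44160155   0.         321.10396056]
 [  0.         433.44160155 199.81208565]
 [  0.           0.           1.        ]] -0.08566237770677275 [[-0.38737215  0.68454908 -0.61752358  1.3406936 ]
 [ 0.92192143  0.28902873 -0.25792106  0.39717659]
 [ 0.00192243 -0.66921966 -0.74306215  1.16419075]
 [ 0.          0.          0.          1.        ]]
side [[501.24176773   0.         329.07468038]
 [  0.         501.24176773 196.33653246]
 [  0.           0.           1.        ]] 0.03936788626933044 [[ 0.96941966 -0.172753    0.17430413  0.19462142]
 [-0.24538916 -0.6733505   0.69741184 -1.13283526]
 [-0.00311221 -0.71885709 -0.69515092  1.40131843]
 [ 0.          0.          0.          1.        ]]
[[ 2.35958812e-05 -9.52425140e-01 -3.04772624e-01  7.92672939e-02]
 [ 9.99999971e-01 -5.07730188e-05  2.36088725e-04  2.69775315e-04]
 [-2.40331063e-04 -3.04772620e-01  9.52425111e-01 -1.25187720e-01]
 [ 0.00000000e+00  0.00000000e+00  0.00000000e+00  1.00000000e+00]] {'time_s': 0.1, 'joint_positions': array([ 1.31612156,  0.46941952, -0.04862572,  1.53356105,  0.02412119,
        1.14102151, -0.08228469]), 'joint_velocities': array([ 6.54247855e-04, -1.76207630e-05, -2.04633951e-03, -2.04669846e-03,
       -1.00074819e-04,  3.09663813e-04,  3.03248978e-04]), 'joint_torque': array([ 1.82478747e-03, -5.11514497e+01, -4.67019947e-02, -2.38387656e+01,
        1.07206279e-02,  4.36961360e-03,  2.15447095e-06]), 'position': array([ 0.15102258, -0.6573808 ,  0.24733253]), 'orientation': array([ 9.93630045e-01,  1.12687637e-01, -1.36902347e-04, -9.01098461e-04]), 'contact_force': array([-0.25021906, -1.02526956, -0.23702559]), 'ft_torque': array([-0.02063579, -0.0029783 ,  0.00775996]), 'grasp_force': 0.0, 'grip_width': 1.0018671616263428}
```

View pics/scene0.png

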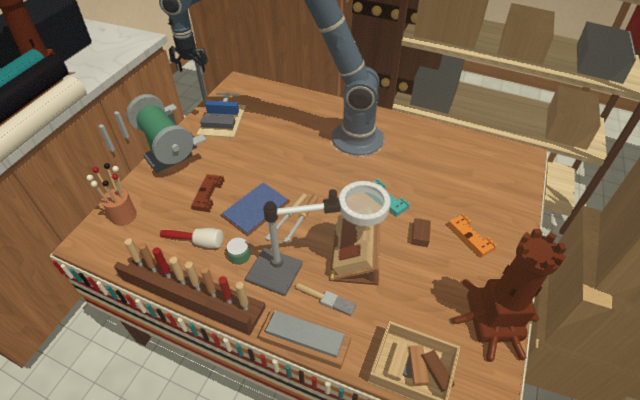

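View pics/side0.png

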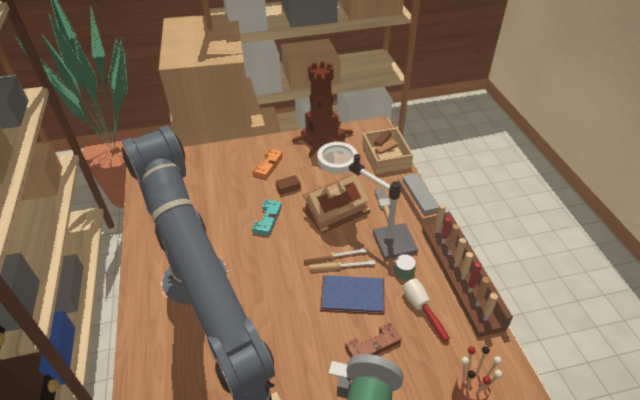

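The scene view shows the lamp ring at (363,203), its knob at about (331,202), the post cap at (271,211), the mould at (355,250) and the pad at (256,208). 

Possible casts:
- Brown piece in the mould: scene (350,245), side (335,200).
- Brown piece lying free at scene (208,192): the finished sample.
- Turquoise piece at (390,197) and orange piece at (471,234): look-alikes.

The brown piece sitting in the mould cavity on the easel fits the description. I'll confirm it in an enlarged crop.

```bash
python3 - <<'E'
from h import *
a=pickle.load(open('scene0.pkl','rb'));b=pickle.load(open('side0.pkl','rb'))
ca=cv2.resize(a['frame'][170:300,250:410],None,fx=4.9,fy=4.9,interpolation=cv2.INTER_CUBIC)[:,:784]
cv2.imwrite('pics/ca.png',ca[:600])
cb=cv2.resize(b['frame'][135:255,290:440],None,fx=5,fy=5,interpolation=cv2.INTER_CUBIC)
cv2.imwrite('pics/cb.png',cb)
for s,n in((a,'scene'),(b,'side')):
    h=cv2.cvtColor(s['frame'],cv2.COLOR_BGR2HSV)
    m=cv2.inRange(h,(105,70,40),(130,255,200))
    c=[x for x in cv2.findContours(m,0,2)[0] if cv2.contourArea(x)>800]
    for x in c:
        r=cv2.boxPoints(cv2.minAreaRect(x)); e=cv2.approxPolyDP(cv2.convexHull(x),6,True)[:,0]
        print(n,e.tolist(),[np.round(plane(s,*map(float,p),.016)[:2],3).tolist() for p in e])
def tri(p,q):
    o1,d1=ray(a,*p);o2,d2=ray(b,*q);t=np.linalg.lstsq(np.c_[d1,-d2],o2-o1,rcond=None)[0]
    x,y=o1+d1*t[0],o2+d2*t[1];return (x+y)/2,np.linalg.norm(x-y)
print('cap',tri((270.5,207),(396,185)),'ring',tri((363.5,203),(338,157)),'knob',tri((331,198),(355,160)))
E
```

```text
scene [[286, 199], [247, 231], [223, 214], [261, 184]] [[0.432, -0.118], [0.613, -0.176], [0.58, -0.29], [0.4, -0.236]]
side [[63, 310], [74, 328], [69, 365], [49, 340], [54, 313]] [[-0.409, -0.038], [-0.368, -0.116], [-0.368, -0.242], [-0.436, -0.14], [-0.435, -0.043]]
side [[325, 278], [381, 279], [381, 309], [323, 306]] [[0.431, -0.127], [0.614, -0.178], [0.576, -0.29], [0.398, -0.233]]
cap (array([ 0.69502431, -0.02097721,  0.29256785]), np.float64(0.004986034054501421)) ring (array([0.55910582, 0.19711679, 0.26370978]), np.float64(0.003006143875628392)) knob (array([0.6022787, 0.1204638, 0.299414 ]), np.float64(0.006304697003028989))
```

View pics/ca.png

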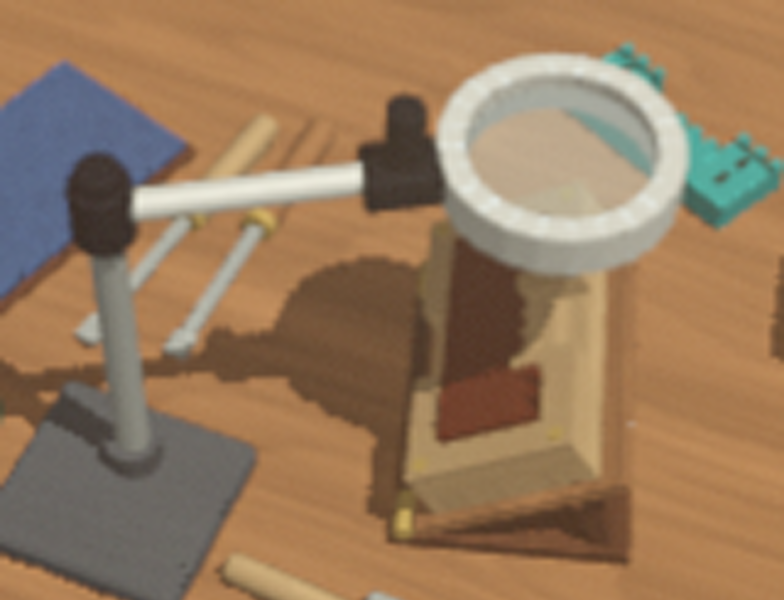

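View pics/cb.png

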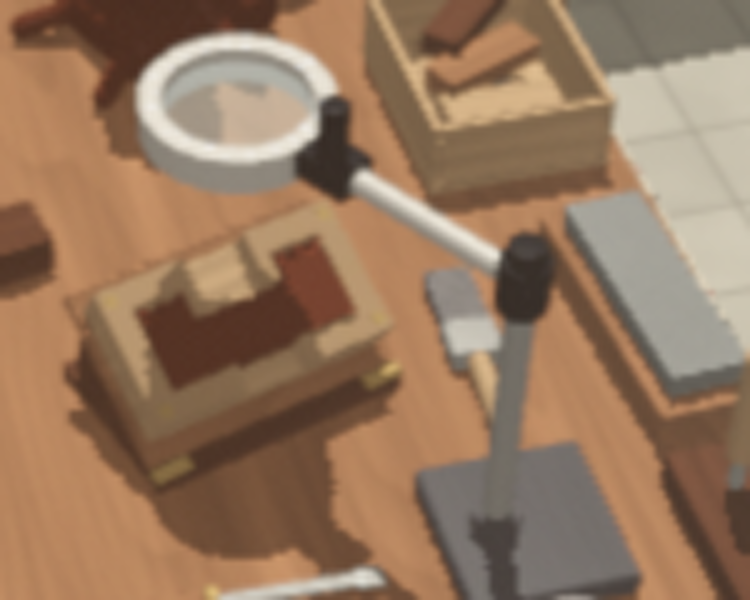

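The crops confirm that the brown piece in the mould cavity, face down with its plain back showing, is the cast. The high side (+x) is at the top edge in the side view and the low edge is the near one with the brass feet. I'll start towards the knob, rising first.

```bash
python3 - <<'E'
from h import *
b=pickle.load(open('side0.pkl','rb'));a=pickle.load(open('scene0.pkl','rb'))
f=lambda s,c,k,o,z:np.round(plane(s,c[0]/k+o[0],c[1]/k+o[1],z),4)
for n,c,z in(('lowL',(150,440),.0646),('lowR',(390,325),.0646),('hiL',(90,297),.1206),('hiR',(322,205),.1206)):print(n,f(b,c,5,(290,135),z))
print('sc low far',f(a,(405,480),4.9,(250,170),.0646))
E
python3 -m pendant '0 0 .139 0 0 0 1;0 0 .139 0 0 0 1;0 0 .139 0 0 0 1;0 0 .139 0 0 0 1;0 0 .139 0 0 0 1'
python3 -m pendant '.0726 .1248 0 0 0 0 1;.0726 .1248 0 0 0 0 1;.0726 .1248 0 0 0 0 1;.0726 .1248 0 0 0 0 1;.0726 .1248 0 0 0 0 1'
```

```text
lowL [0.4636 0.0812 0.0646]
lowR [0.6684 0.152  0.0646]
hiL [0.4429 0.1813 0.1206]
hiR [0.6374 0.2367 0.1206]
sc low far [0.6668 0.1538 0.0646]
time_s: 0.57
position: [0.151, -0.6575, 0.4235]
orientation: [0.994, 0.113, -0.0, -0.0]
contact_force: [0.6, -0.7, -0.3]
grip_width: 1.001
grasp_force: 0.0
time_s: 0.98
position: [0.2425, -0.5001, 0.4218]
orientation: [0.994, 0.113, -0.0, -0.0]
contact_force: [1.0, -0.2, 0.7]
grip_width: 1.003
grasp_force: 0.0
```

```bash

python3 -m pendant '.0726 .1248 0 0 0 0 1;.0726 .1248 0 0 0 0 1;.0726 .1248 0 0 0 0 1;.0726 .1248 0 0 0 0 1;.0726 .1248 0 0 0 0 1' >/dev/null
python3 -m pendant '.0726 .1248 0 0 0 0 1;.0726 .1248 0 0 0 0 1;.0726 .1248 0 0 0 0 1;.0726 .1248 0 0 0 0 1;.0726 .1248 0 0 0 0 1'>/dev/null
python3 -m pendant '.0726 .1248 0 0 0 0 1;.0726 .1248 0 0 0 0 1;.0726 .1248 0 0 0 0 1;.0726 .1248 0 0 0 0 1;.0726 .1248 0 0 0 0 1'
python3 -m pendant '.05 .08 0 0 0 0 1;.05 .08 0 0 0 0 1;.05 .08 0 0 0 0 1;.05 .08 0 0 0 0 1;0 0 0 0 0 0 1'
```

```text
time_s: 2.23
position: [0.5145, -0.0323, 0.422]
orientation: [0.994, 0.113, -0.0, 0.0]
contact_force: [0.6, -0.5, -0.7]
grip_width: 0.998
grasp_force: 0.0
time_s: 2.65
position: [0.5649, 0.051, 0.4213]
orientation: [0.993, 0.116, -0.0, -0.002]
contact_force: [-0.6, 0.9, -0.0]
grip_width: 1.006
grasp_force: 0.0
```

```bash
cat >> h.py <<'E'
from scipy.spatial.transform import Rotation as R
def wsnap():
    s=snap("wrist");o=s['obs'];T=np.eye(4);T[:3,:3]=R.from_quat(o['orientation']).as_matrix();T[:3,3]=o['position']
    s['pose']=T@np.array(s['T_tool_cam']);return s
E
python3 - <<'E'
from h import *
s=wsnap();cv2.imwrite('pics/w1.png',s['frame']);pickle.dump(s,open('w1.pkl','wb'))
print(s['obs']['position'],proj(s,(.604,.122,.321)),proj(s,(.559,.197,.276)),proj(s,(.53,.16,.09)))
E
```

```text
[0.56492827 0.05098085 0.42130873] (np.float64(233.18870371544625), np.float64(135.30988998593517)) (np.float64(151.37381102528843), np.float64(160.95065711569583)) (np.float64(241.1269262977718), np.float64(162.05762741195426))
```

View pics/w1.png

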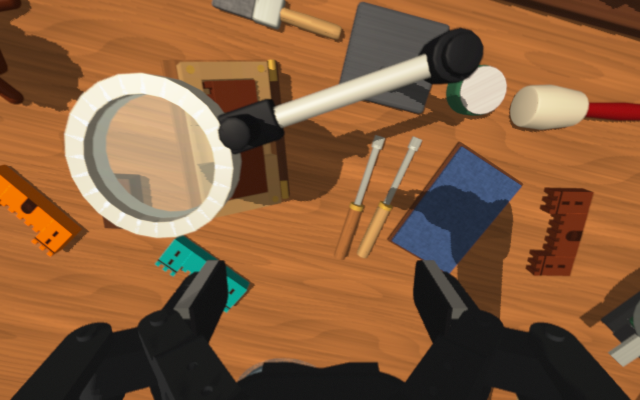

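The wrist view shows the knob top at (235,131), the post cap top at (462,52) and the ring centre at about (152,155). Both agree with the earlier fix.

```bash
python3 - <<'E'
from h import *
s=pickle.load(open('w1.pkl','rb'))
k=plane(s,235,131,.321);c=plane(s,462,51,.3);r=plane(s,152,155,.276)
print(k,c,r,np.linalg.norm(k[:2]-c[:2]),np.linalg.norm(r[:2]-c[:2]),np.degrees(np.arctan2(*(k-c)[1::-1])),np.degrees(np.arctan2(*(r-c)[1::-1])))
E
```

```text
[0.60718742 0.12122635 0.321     ] [ 0.69483777 -0.01980045  0.3       ] [0.56424641 0.19686537 0.276     ] 0.1660456060233161 0.2529786214646645 121.86159483724742 121.07870303132499
```

```bash

python3 -m pendant '.0408 .0736 0 0 0 0 1;.0408 .0736 0 0 0 0 1;.0408 .0736 0 0 0 0 1;.0408 .0736 0 0 0 0 1;0 0 0 0 0 0 1'
python3 -m pendant '0 0 -.0944 0 0 0 1;0 0 -.0944 0 0 0 1;0 0 -.0944 0 0 0 1;0 0 -.0944 0 0 0 1;0 0 -.0944 0 0 0 1'
python3 -m pendant '0 0 0 0 0 0 0;0 0 0 0 0 0 -1;0 0 0 0 0 0 -1;0 0 0 0 0 0 -1;0 0 0 0 0 0 -1' 30
python3 -m pendant '0 0 0 0 0 0 -1;0 0 0 0 0 0 -1;0 0 0 0 0 0 -1'
```

```text
time_s: 3.12
position: [0.6052, 0.1225, 0.4213]
orientation: [0.993, 0.115, -0.0, -0.001]
contact_force: [-0.3, 0.2, -0.6]
grip_width: 1.0
grasp_force: 0.0
time_s: 3.53
position: [0.6046, 0.1175, 0.303]
orientation: [0.994, 0.112, -0.0, 0.001]
contact_force: [-0.1, -0.2, 0.6]
grip_width: 1.001
grasp_force: 0.0
time_s: 3.95
position: [0.605, 0.1222, 0.3064]
orientation: [0.994, 0.113, 0.001, -0.002]
contact_force: [-5.4, 10.0, 3.9]
grip_width: 0.302
grasp_force: 5.0
time_s: 4.2
position: [0.6048, 0.1231, 0.3066]
orientation: [0.993, 0.114, 0.001, -0.002]
contact_force: [-2.3, 4.5, 5.4]
grip_width: 0.27
grasp_force: 30.2
```

```bash
python3 - <<'E'
import numpy as np
c=np.array([.695,-.020]);a=np.radians(np.linspace(121.8,283,29))
p=c+.17*np.c_[np.cos(a),np.sin(a)]
for i,d in enumerate(np.diff(p,axis=0)/.25):print(i,np.round(d,3),end=' ')
print(p[-1])
E
```

```text
0 [-0.056 -0.039] 1 [-0.052 -0.044] 2 [-0.047 -0.049] 3 [-0.042 -0.054] 4 [-0.036 -0.058] 5 [-0.031 -0.061] 6 [-0.024 -0.064] 7 [-0.018 -0.066] 8 [-0.011 -0.067] 9 [-0.004 -0.068] 10 [ 0.003 -0.068] 11 [ 0.01  -0.068] 12 [ 0.016 -0.066] 13 [ 0.023 -0.064] 14 [ 0.029 -0.062] 15 [ 0.035 -0.059] 16 [ 0.041 -0.055] 17 [ 0.046 -0.05 ] 18 [ 0.051 -0.045] 19 [ 0.055 -0.04 ] 20 [ 0.059 -0.034] 21 [ 0.062 -0.028] 22 [ 0.065 -0.022] 23 [ 0.067 -0.015] 24 [ 0.068 -0.009] 25 [ 0.068 -0.002] 26 [0.068 0.005] 27 [0.067 0.012] [ 0.73324168 -0.18564291]
```

```bash

python3 -m pendant '-.056 -.039 0 0 0 .032 -1;-.052 -.044 0 0 0 .032 -1;-.047 -.049 0 0 0 .032 -1;-.042 -.054 0 0 0 .032 -1;-.036 -.058 0 0 0 .032 -1' | grep -v orient
python3 -m pendant '-.031 -.061 0 0 0 .032 -1;-.024 -.064 0 0 0 .032 -1;-.018 -.066 0 0 0 .032 -1;-.011 -.067 0 0 0 .032 -1;-.004 -.068 0 0 0 .032 -1'
```

```text
time_s: 4.62
position: [0.546, 0.0625, 0.3066]
contact_force: [-2.4, 6.0, 6.5]
grip_width: 0.268
grasp_force: 31.3
time_s: 5.03
position: [0.5236, -0.0201, 0.3065]
orientation: [0.814, 0.581, 0.0, -0.001]
contact_force: [-5.1, 4.8, 7.8]
grip_width: 0.269
grasp_force: 31.5
```

```bash

python3 -m pendant '.003 -.068 0 0 0 .032 -1;.01 -.068 0 0 0 .032 -1;.016 -.066 0 0 0 .032 -1;.023 -.064 0 0 0 .032 -1;.029 -.062 0 0 0 .032 -1' | grep -v orient
python3 -m pendant '.035 -.059 0 0 0 .032 -1;.041 -.055 0 0 0 .032 -1;.046 -.05 0 0 0 .032 -1;.051 -.045 0 0 0 .032 -1;.055 -.04 0 0 0 .032 -1'
```

```text
time_s: 5.45
position: [0.5448, -0.104, 0.3065]
contact_force: [-3.2, 4.0, 6.1]
grip_width: 0.274
grasp_force: 31.4
time_s: 5.87
position: [0.6027, -0.1654, 0.3066]
orientation: [0.434, 0.901, 0.001, 0.0]
contact_force: [-1.1, 6.6, 6.4]
grip_width: 0.273
grasp_force: 31.4
```

```bash

python3 -m pendant '.059 -.034 0 0 0 .032 -1;.062 -.028 0 0 0 .032 -1;.065 -.022 0 0 0 .032 -1;.067 -.015 0 0 0 .032 -1;.068 -.009 0 0 0 .032 -1' | grep -v orient
python3 -m pendant '.068 -.002 0 0 0 .032 -1;.068 .005 0 0 0 .032 -1;.067 .012 0 0 0 .032 -1;0 0 0 0 0 0 -1;0 0 0 0 0 0 -1'
python3 -m pendant '0 0 0 0 0 0 0.2;0 0 0 0 0 0 1;0 0 0 0 0 0 1;0 0 .1 0 0 0 1;0 0 .15 0 0 0 1'
python3 -m pendant '0 0 .15 0 0 0 1;0 0 .08 0 0 0 1;0 0 0 0 0 0 1'
```

```text
time_s: 6.28
position: [0.6828, -0.1913, 0.3066]
contact_force: [-3.6, 7.9, 7.9]
grip_width: 0.272
grasp_force: 31.6
time_s: 6.7
position: [0.7345, -0.1864, 0.3064]
orientation: [0.049, 0.999, 0.003, 0.002]
contact_force: [-0.7, 3.9, 4.4]
grip_width: 0.276
grasp_force: 31.6
time_s: 7.12
position: [0.7313, -0.1928, 0.3622]
orientation: [0.051, 0.999, -0.001, -0.004]
contact_force: [-0.1, 0.1, 0.3]
grip_width: 0.954
grasp_force: 0.0
time_s: 7.37
position: [0.7337, -0.1904, 0.4305]
orientation: [0.052, 0.999, -0.0, 0.004]
contact_force: [-0.0, -0.2, 1.0]
grip_width: 0.998
grasp_force: 0.0
```

```bash
python3 - <<'E'
from h import *
L=[]
for n in("scene","side"):
    s=snap(n);pickle.dump(s,open(n+'1.pkl','wb'))
    u,v=(355,235) if n=='scene' else (335,200)
    L.append(cv2.resize(s['frame'][v-65:v+65,u-50:u+50],(400,520),interpolation=cv2.INTER_CUBIC))
cv2.imwrite('pics/m1.png',np.hstack(L))
E
```

```text
(no output)
```

View pics/m1.png

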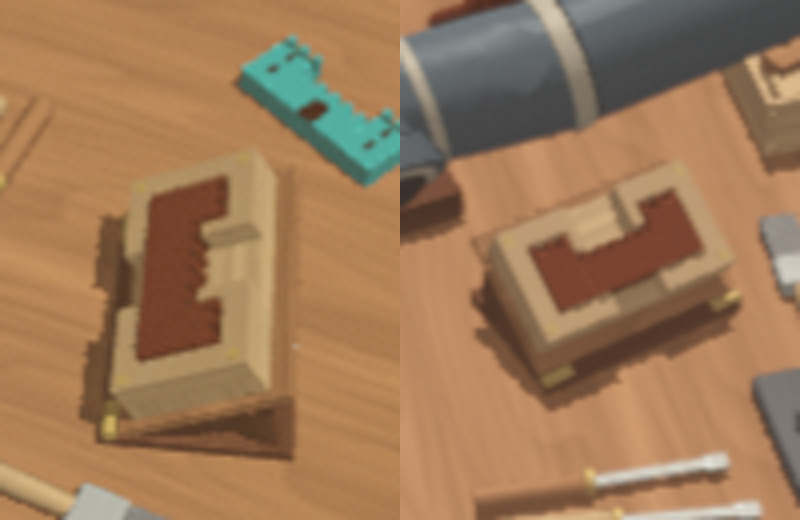

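The picture shows the mould unobstructed. The cast's back is the brown area, at scene crop (150–225, 180–360) and side crop (535–700, 190–310). I'll take its corners by mask.

```bash
python3 - <<'E'
from h import *
for n in("scene","side"):
    s=pickle.load(open(n+'1.pkl','rb'))
    u,v=(355,235) if n=='scene' else (335,200)
    x0,y0=u-50,v-65
    f=cv2.resize(s['frame'][y0:v+65,x0:u+50],None,fx=4,fy=4,interpolation=cv2.INTER_CUBIC)
    h=cv2.cvtColor(f,cv2.COLOR_BGR2HSV)
    m=((h[...,0]<11)|(h[...,0]>170))&(h[...,1]>130)&(h[...,2]<170)
    m=m.astype(np.uint8)*255
    m[:60 if n=='scene' else 170]=0
    if n=='scene': m[:,240:]=0
    else: m[:, :110]=0
    m=cv2.morphologyEx(m,cv2.MORPH_OPEN,np.ones((5,5)))
    c=max(cv2.findContours(m,0,2)[0],key=cv2.contourArea)
    hull=cv2.convexHull(c)
    for eps in range(4,30):
        e=cv2.approxPolyDP(hull,eps,True)[:,0]
        if len(e)<=4:break
    print(n,cv2.contourArea(c),e.tolist())
    P=(e+.5)/4-.5+[x0,y0]
    for p in P: print(np.round(p,1),'low',np.round(plane(s,*p,.0796)[:2],4),'hi',np.round(plane(s,*p,.1126)[:2],4))
E
```

```text
scene 9899.5 [[222, 180], [217, 339], [139, 357], [154, 198]]
[360.1 214.6] low [0.4498 0.1635] hi [0.4769 0.1706]
[358.9 254.4] low [0.6    0.2124] hi [0.6225 0.218 ]
[339.4 258.9] low [0.6382 0.1638] hi [0.6595 0.1709]
[343.1 219.1] low [0.4892 0.119 ] hi [0.5151 0.1275]
side 8301.5 [[274, 194], [300, 249], [158, 306], [133, 248]]
[353.1 183.1] low [0.635  0.2417] hi [0.624  0.2074]
[359.6 196.9] low [0.6374 0.1616] hi [0.6263 0.1293]
[324.1 211.1] low [0.4892 0.1218] hi [0.4818 0.0905]
[317.9 196.6] low [0.4845 0.2022] hi [0.4773 0.1689]
```

```bash
cat > plan.py <<'E'
from h import *
az=np.radians(106.1);u=np.array([np.cos(az),np.sin(az),0]);z=np.array([0,0,1.])
s=np.cos(np.pi/6)*u+.5*z;n=-.5*u+np.cos(np.pi/6)*z
C=np.array([.5568,.1664,.0961]);G=C-.011*s-.007*n
Rt=np.c_[np.cross(s,-n),s,-n]
def go(P,Rg=Rt):
    o=get_obs();d=(np.array(P)-o['position'])/.25
    rv=(R.from_matrix(Rg)*R.from_quat(o['orientation']).inv()).as_rotvec()/np.pi
    print('shift',np.round(d,4),'turn',np.round(rv,4),'norm',np.linalg.norm(d),np.linalg.norm(rv))
E
python3 - <<'E'
from plan import *
print(G,n,G+.12*n,u)
go([.59,.06,.40]);print(((G+.12*n)-[.59,.06,.40])/.25, .12*n/.25)
E
```

```text
[0.55847118 0.16061008 0.08453782] [ 0.13865733 -0.48038958  0.8660254 ] [0.57511005 0.10296333 0.18846087] [-0.27731465  0.96077915  0.        ]
shift [-0.5716  1.0036 -0.0994] turn [0.1673 0.0154 0.1192] norm 1.1592533481303422 0.20601503692053816
[-0.05955978  0.17185331 -0.84615652] [ 0.06655552 -0.230587    0.41569219]
```

```bash

python3 -m pendant '-.057 .1 -.01 .0167 .0015 .0119 1;-.057 .1 -.01 .0167 .0015 .0119 1;-.057 .1 -.01 .0167 .0015 .0119 1;-.057 .1 -.01 .0167 .0015 .0119 1;-.057 .1 -.01 .0167 .0015 .0119 1'>/dev/null
python3 -m pendant '-.057 .1 -.01 .0167 .0015 .0119 1;-.057 .1 -.01 .0167 .0015 .0119 1;-.057 .1 -.01 .0167 .0015 .0119 1;-.057 .1 -.01 .0167 .0015 .0119 1;-.057 .1 -.01 .0167 .0015 .0119 1'
python3 -m pendant '0 0 0 0 0 0 1;0 0 0 0 0 0 1;0 0 0 0 0 0 1'
python3 - <<'E'
from plan import *
go(G+.12*n);print(get_obs()['joint_positions'])
E
```

```text
time_s: 8.3
position: [0.5893, 0.0595, 0.3969]
orientation: [-0.135, 0.956, 0.257, -0.038]
contact_force: [0.3, -0.4, -0.2]
grip_width: 1.004
grasp_force: 0.0
time_s: 8.55
position: [0.5909, 0.0582, 0.3979]
orientation: [-0.134, 0.957, 0.256, -0.037]
contact_force: [-0.5, -0.9, 0.1]
grip_width: 1.002
grasp_force: 0.0
shift [-0.063   0.1792 -0.8377] turn [ 0.0004 -0.0003  0.0005] norm 0.8589678040930746 0.0006904940944628166
[ 0.84848473  0.66763369 -1.34076132  1.43360194  0.12973877  1.45537428
  1.4320487 ]
```

```bash

python3 -m pendant '-.0105 .03 -.14 0 0 0 1;-.0105 .03 -.14 0 0 0 1;-.0105 .03 -.14 0 0 0 1;-.0105 .03 -.14 0 0 0 1;-.0105 .03 -.14 0 0 0 1'
python3 -m pendant '-.0105 .03 -.14 0 0 0 1;0 0 0 0 0 0 1;0 0 0 0 0 0 1'
python3 - <<'E'
from plan import *
go(G+.12*n);print(get_obs()['joint_positions'])
s=wsnap();f=s['frame'].copy()
for x in(-33,33):
  for y in(-80,80):
    p=proj(s,C+x*.001*globals()['s' if 0 else 'u']*0+x*.001*(np.cos(np.pi/6)*u+.5*z)+y*.001*np.cross(n,np.cos(np.pi/6)*u+.5*z));cv2.circle(f,tuple(int(round(q)) for q in p),3,(255,255,0),1)
cv2.imwrite('pics/w2.png',f)
E
```

```text
time_s: 8.97
position: [0.5781, 0.0959, 0.222]
orientation: [-0.134, 0.957, 0.256, -0.036]
contact_force: [1.2, -0.1, -0.3]
grip_width: 1.003
grasp_force: 0.0
time_s: 9.22
position: [0.5747, 0.1039, 0.1881]
orientation: [-0.135, 0.956, 0.257, -0.037]
contact_force: [1.4, -0.4, 0.9]
grip_width: 1.0
grasp_force: 0.0
shift [ 0.0015 -0.0037  0.0014] turn [-0.0001 -0.0008  0.0001] norm 0.004215390398494381 0.0008478567403217899
[ 0.76229703  0.81491682 -1.21321971  1.73261434  0.2597824   1.05545058
  1.41709642]
```

View pics/w2.png

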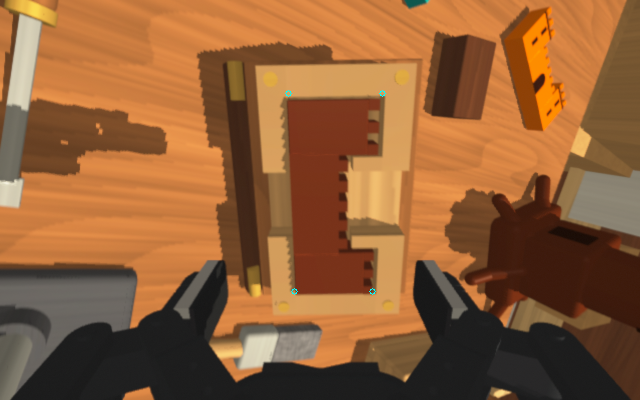

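The projected corners land within 4 px of the real cast corners, at (289,98), (381,98), (373,293) and (294,293), so the fix is good. I'll descend square to the mould.

```bash

python3 -m pendant '-.011 .0378 -.069 0 0 0 1;-.011 .0378 -.069 0 0 0 1;-.011 .0378 -.069 0 0 0 1;-.011 .0378 -.069 0 0 0 1;0 0 0 0 0 0 1'
python3 -m pendant '-.011 .0378 -.069 0 0 0 1;-.0055 .0189 -.0345 0 0 0 1;-.0055 .0189 -.0345 0 0 0 1;0 0 0 0 0 0 1;0 0 0 0 0 0 1'
python3 - <<'E'
from plan import *
go(G)
E
```

```text
time_s: 9.68
position: [0.5634, 0.1433, 0.1203]
orientation: [-0.136, 0.956, 0.256, -0.037]
contact_force: [0.2, -1.3, -0.3]
grip_width: 1.001
grasp_force: 0.0
time_s: 10.1
position: [0.5588, 0.1614, 0.0863]
orientation: [-0.136, 0.956, 0.256, -0.036]
contact_force: [-0.4, 0.2, 0.3]
grip_width: 0.998
grasp_force: 0.0
shift [-0.0013 -0.003  -0.0069] turn [-0.0001  0.0003 -0.0001] norm 0.007664631538781733 0.00037909583867721657
```

```bash

python3 -m pendant '0 0 0 0 0 0 .3;0 0 0 0 0 0 .2;0 0 0 0 0 0 .1;0 0 0 0 0 0 0;0 0 0 0 0 0 -1' 25
python3 -m pendant '0 0 0 0 0 0 -1;0 0 0 0 0 0 -1;0 0 0 0 0 0 -1'
```

```text
time_s: 10.52
position: [0.5589, 0.1608, 0.086]
orientation: [-0.135, 0.956, 0.256, -0.036]
contact_force: [0.2, -2.8, 4.2]
grip_width: 0.51
grasp_force: 26.8
time_s: 10.77
position: [0.5589, 0.1608, 0.086]
orientation: [-0.135, 0.956, 0.256, -0.036]
contact_force: [-0.3, -5.3, 6.4]
grip_width: 0.511
grasp_force: 27.2
```

```bash

python3 -m pendant '0 0 0 0 0 0 -1;.0022 -.0077 .0139 0 0 0 -1;.0022 -.0077 .0139 0 0 0 -1;.0033 -.0115 .0208 0 0 0 -1;.0033 -.0115 .0208 0 0 0 -1' 50
python3 -m pendant '.0044 -.0154 .0278 0 0 0 -1;.0044 -.0154 .0278 0 0 0 -1;.0044 -.0154 .0278 0 0 0 -1;.011 -.0378 .069 0 0 0 -1;.011 -.0378 .069 0 0 0 -1'
python3 -m pendant '.011 -.0378 .069 0 0 0 -1;.011 -.0378 .069 0 0 0 -1;.011 -.0378 .069 0 0 0 -1;0 0 .1 0 0 0 -1;0 0 0 0 0 0 -1'
python3 - <<'E'
from plan import *
s=wsnap();cv2.imwrite('pics/w3.png',s['frame'])
E
```

```text
time_s: 11.18
position: [0.5605, 0.1517, 0.1029]
orientation: [-0.136, 0.956, 0.256, -0.037]
contact_force: [-0.7, 0.2, -2.6]
grip_width: 0.505
grasp_force: 51.2
time_s: 11.6
position: [0.5693, 0.121, 0.159]
orientation: [-0.136, 0.956, 0.256, -0.037]
contact_force: [-0.3, 0.3, -3.1]
grip_width: 0.504
grasp_force: 51.3
time_s: 12.02
position: [0.5804, 0.0935, 0.2403]
orientation: [-0.135, 0.956, 0.257, -0.032]
contact_force: [-0.4, 1.4, -1.1]
grip_width: 0.504
grasp_force: 51.6
```

View pics/w3.png

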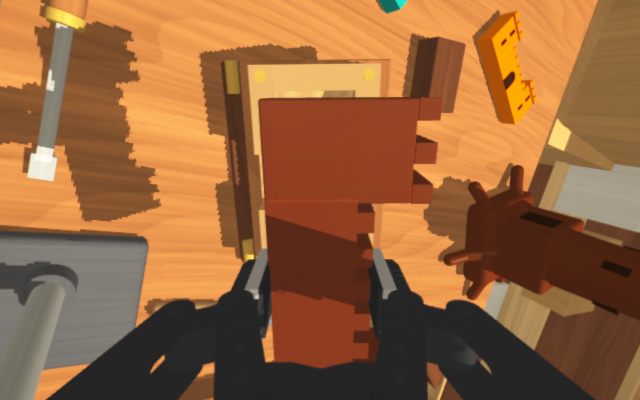

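```bash
cat >> plan.py <<'E'
pc=np.array([.5055,-.206]);b=np.radians(73.);ty=np.array([np.cos(b),np.sin(b),0]);tz=-z;tx=np.cross(ty,tz)
Rp=np.c_[tx,ty,tz]
E
python3 - <<'E'
from plan import *
s=snap('wrist');s['pose']=np.array(s['T_tool_cam'])
for p in((260,99),(416,97),(265,201)):print(p,[np.round(plane(s,*p,zz)*1000,1).tolist()[:2] for zz in(-.003,-.005,-.007)])
print(tx)
go([.5,-.05,.36],Rp)
E
```

```text
(260, 99) [[76.7, -22.3], [76.7, -22.0], [76.7, -21.6]]
(416, 97) [[77.4, 34.1], [77.4, 33.6], [77.4, 33.0]]
(265, 201) [[37.9, -22.5], [38.5, -22.2], [39.2, -21.8]]
[-0.95630476  0.2923717   0.        ]
shift [-0.3125 -0.5721  0.4971] turn [-0.1686  0.0019 -0.1801] norm 0.8197625184927149 0.2467190163595539
```

```bash

python3 -m pendant '-.05 -.03 .06 -.0169 .0002 -.018 -1;-.05 -.03 .06 -.0169 .0002 -.018 -1;-.05 -.06 .05 -.0169 .0002 -.018 -1;-.04 -.06 .05 -.0169 .0002 -.018 -1;-.04 -.06 .05 -.0169 .0002 -.018 -1'>/dev/null
python3 -m pendant '-.03 -.06 .05 -.0169 .0002 -.018 -1;-.02 -.06 .05 -.0169 .0002 -.018 -1;-.015 -.06 .05 -.0169 .0002 -.018 -1;-.01 -.06 .04 -.0169 .0002 -.018 -1;-.01 -.06 .04 -.0169 .0002 -.018 -1'
python3 - <<'E'
from plan import *
go([.5004,-.2159,.16],Rp);print(get_obs()['joint_positions'])
E
```

```text
time_s: 12.95
position: [0.4979, -0.0424, 0.3594]
orientation: [0.149, 0.989, -0.001, -0.002]
contact_force: [0.9, 0.6, -2.7]
grip_width: 0.501
grasp_force: 51.8
shift [ 0.0098 -0.6942 -0.7976] turn [ 0.0007 -0.0012  0.001 ] norm 1.057413413095528 0.0016968992848181207
[ 0.97690689  0.26190417 -1.1636564   1.73503587  0.24992761  1.31295823
  1.03106102]
```

```bash

python3 -m pendant '.002 -.139 0 0 0 0 -1;.002 -.139 0 0 0 0 -1;.002 -.139 0 0 0 0 -1;.002 -.139 0 0 0 0 -1;.002 -.139 0 0 0 0 -1'>/dev/null
python3 -m pendant '0 0 -.16 0 0 0 -1;0 0 -.16 0 0 0 -1;0 0 -.16 0 0 0 -1;0 0 -.16 0 0 0 -1;0 0 -.16 0 0 0 -1'>/dev/null
python3 -m pendant '0 0 0 0 0 0 -1;0 0 0 0 0 0 -1;0 0 0 0 0 0 -1'
python3 - <<'E'
from plan import *
go([.5004,-.2159,.04],Rp)
s=wsnap();f=s['frame'];cv2.imwrite('pics/w4.png',f)
E
```

```text
time_s: 14.03
position: [0.503, -0.2152, 0.1616]
orientation: [0.148, 0.989, 0.0, 0.0]
contact_force: [-0.1, 0.3, -2.2]
grip_width: 0.505
grasp_force: 53.3
shift [-0.0106 -0.0029 -0.4862] turn [-0.0003  0.0002  0.    ] norm 0.4863704942310367 0.00033927358842513096
```

View pics/w4.png

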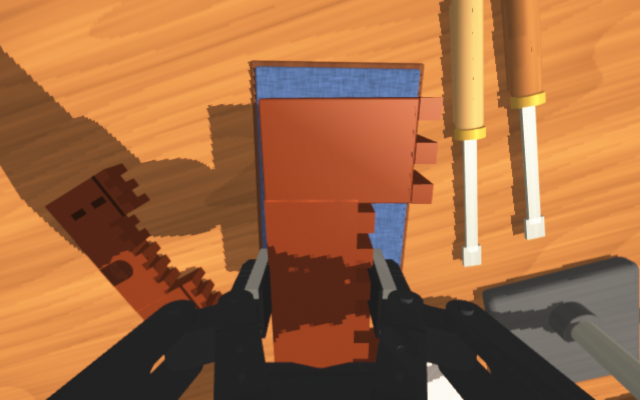

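The cast hangs over the pad, parallel to it. The felt's far corners are visible at (256,68) and (422,68), so I'll use them to refine the pad centre.

```bash
python3 - <<'E'
from plan import *
s=wsnap()
A=plane(s,255.5,67,.016)[:2];B=plane(s,422,68.5,.016)[:2];D=plane(s,407,240,.016)[:2]
print(A,B,np.linalg.norm(A-B),np.degrees(np.arctan2(*(B-A)[::-1])),np.degrees(np.arctan2(*(B-D)[::-1])))
m=(A+B)/2;print('centre',m-.1*tx[:2])
E
```

```text
[ 0.39422822 -0.23436265] [ 0.43334849 -0.1103849 ] 0.1300033836373884 72.48729437259448 163.20058533244537
centre [ 0.50941883 -0.20161095]
```

```bash

python3 -m pendant '0 .002 -.09 0 0 0 -1;0 .002 -.09 0 0 0 -1;0 .002 -.09 0 0 0 -1;0 .002 -.08 0 0 0 -1;0 0 -.06 0 0 0 -1'>/dev/null
python3 -m pendant '0 0 -.03 0 0 0 -1;0 0 -.012 0 0 0 -1;0 0 -.01 0 0 0 -1;0 0 0 0 0 0 -1;0 0 0 0 0 0 -1'
python3 -m pendant '0 0 -.007 0 0 0 -1;0 0 -.007 0 0 0 -1;0 0 0 0 0 0 -1'
python3 -m pendant '0 0 -.004 0 0 0 -1;0 0 -.004 0 0 0 -1;0 0 0 0 0 0 -1'
```

```text
time_s: 14.97
position: [0.5025, -0.2139, 0.0455]
orientation: [0.148, 0.989, -0.0, 0.0]
contact_force: [-0.4, -0.9, -2.6]
grip_width: 0.5
grasp_force: 53.1
time_s: 15.22
position: [0.5017, -0.2138, 0.041]
orientation: [0.148, 0.989, 0.0, -0.001]
contact_force: [0.1, 0.1, -2.6]
grip_width: 0.505
grasp_force: 53.2
time_s: 15.47
position: [0.5017, -0.2137, 0.0389]
orientation: [0.148, 0.989, 0.0, -0.001]
contact_force: [-0.3, -0.2, -2.9]
grip_width: 0.504
grasp_force: 53.2
```

```bash

python3 -m pendant '0 0 -.004 0 0 0 -1;0 0 0 0 0 0 -1;0 0 0 0 0 0 -1' | grep -E "pos|force"
python3 -m pendant '0 0 -.004 0 0 0 -1;0 0 0 0 0 0 -1;0 0 0 0 0 0 -1'| grep -E "pos|force"
python3 -m pendant '0 0 -.003 0 0 0 -1;0 0 0 0 0 0 -1;0 0 0 0 0 0 -1'| grep -E "pos|force"
```

```text
position: [0.5019, -0.2137, 0.0381]
contact_force: [0.7, -0.3, -2.3]
grasp_force: 53.4
position: [0.5019, -0.2137, 0.0374]
contact_force: [-1.9, 0.7, 3.5]
grasp_force: 53.8
position: [0.502, -0.2137, 0.0373]
contact_force: [-3.4, 0.8, 8.3]
grasp_force: 54.7
```

```bash

python3 -m pendant '0 0 0 0 0 0 .05;0 0 0 0 0 0 .1;0 0 0 0 0 0 .2;0 0 0 0 0 0 .3;0 0 0 0 0 0 .4' 20
python3 -m pendant '0 0 0 0 0 0 .5;0 0 0 0 0 0 .5;0 0 .04 0 0 0 .5;0 0 .08 0 0 0 .5;0 0 .15 0 0 0 .6'
python3 -m pendant '0 0 .16 0 0 0 1;0 0 .16 0 0 0 1;0 0 .16 0 0 0 1;0 0 .16 0 0 0 1;0 0 .16 0 0 0 1'
python3 -m pendant '0 0 .16 0 0 0 1;0 0 .16 0 0 0 1;0 0 .1 0 0 0 1;0 0 0 0 0 0 1;0 0 0 0 0 0 1'
python3 - <<'E'
from plan import *
s=wsnap();cv2.imwrite('pics/w5.png',s['frame']);pickle.dump(s,open('w5.pkl','wb'))
print(s['obs']['joint_positions'],s['obs']['position'])
E
```

```text
time_s: 16.63
position: [0.5018, -0.2137, 0.0361]
orientation: [0.148, 0.989, 0.0, -0.001]
contact_force: [-0.5, -0.1, -0.2]
grip_width: 0.7
grasp_force: 0.0
time_s: 17.05
position: [0.4994, -0.2132, 0.1021]
orientation: [0.148, 0.989, 0.001, -0.004]
contact_force: [-0.0, -0.6, -0.0]
grip_width: 0.798
grasp_force: 0.0
time_s: 17.47
position: [0.5013, -0.213, 0.3065]
orientation: [0.148, 0.989, -0.0, -0.001]
contact_force: [0.2, -0.4, -0.4]
grip_width: 0.997
grasp_force: 0.0
time_s: 17.88
position: [0.5022, -0.2131, 0.4106]
orientation: [0.148, 0.989, -0.001, 0.001]
contact_force: [0.2, -0.2, -1.2]
grip_width: 0.999
grasp_force: 0.0
[ 1.18491907  0.31960631 -1.11093252  1.55898764  0.28912764  1.44100748
  1.33057727] [ 0.50216064 -0.21308122  0.41062807]
```

View pics/w5.png

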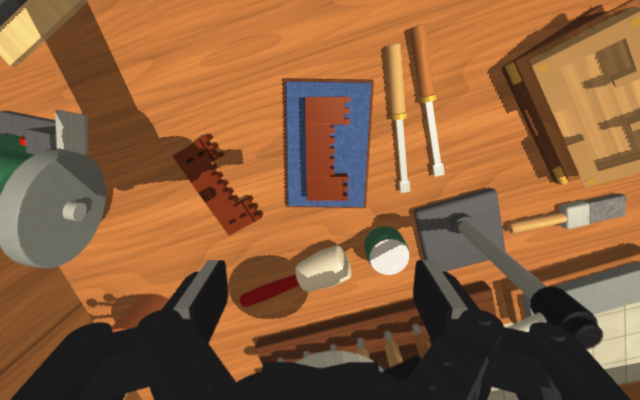

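The cast lies back up on the felt. Its corners are about (306,97), (350,97), (306,200) and (347,200), against a felt outline of (287,82), (372,82), (366,207) and (288,206). I'll check the centring by mask.

```bash
python3 - <<'E'
from plan import *
s=pickle.load(open('w5.pkl','rb'));h=cv2.cvtColor(s['frame'],cv2.COLOR_BGR2HSV)
roi=np.zeros(h.shape[:2],bool);roi[70:220,275:385]=1
mp=(cv2.inRange(h,(100,60,40),(130,255,255))>0)&roi
mc=((h[...,0]<10)|(h[...,0]>172))&(h[...,1]>140)&(h[...,2]<185)
mc[:,:298]=0;mc[:,356:]=0;mc[:90]=0;mc[203:]=0
for nm,m,zz in(('pad',mp,.016),('cast',mc,.042)):
    m=cv2.morphologyEx(m.astype(np.uint8),cv2.MORPH_OPEN,np.ones((3,3)))
    c=max(cv2.findContours(m,0,2)[0],key=cv2.contourArea)[:,0]
    P=np.array([plane(s,*p,zz)[:2] for p in c.astype(float)])*1000
    r=cv2.minAreaRect(P.astype(np.float32));print(nm,r,cv2.boundingRect(c))
E
```

```text
pad ((506.1358642578125, -203.2603302001953), (128.62823486328125, 197.92733764648438), 72.11970520019531) (286, 82, 85, 125)
cast ((506.85888671875, -203.98309326171875), (63.917564392089844, 156.44577026367188), 73.4652328491211) (305, 97, 44, 103)
```

Centred within about 1 mm and 1.5°. Now back to the knob.

```bash

python3 -m pendant '.1326 .0149 0 0 0 0 1;.1326 .0149 0 0 0 0 1;.1326 .0149 0 0 0 0 1;.1326 .0149 0 0 0 0 1;.1326 .0149 0 0 0 0 1'>/dev/null
python3 -m pendant '.1326 .0149 0 0 0 0 1;.1326 .0149 0 0 0 0 1;0 0 0 0 0 0 1;0 0 0 0 0 0 1'
python3 - <<'E'
from plan import *
s=wsnap();h=cv2.cvtColor(s['frame'],cv2.COLOR_BGR2HSV);print([proj(s,p) for p in((.734,-.187,.321),(.695,-.02,.3),(.755,-.273,.276))])
cv2.imwrite('pics/w6.png',s['frame']);o=get_obs();print((np.array([.734,-.187,.306])-o['position'])/.25)
E
```

```text
time_s: 18.68
position: [0.7347, -0.1858, 0.4045]
orientation: [0.147, 0.989, 0.001, -0.004]
contact_force: [0.2, -0.1, -0.1]
grip_width: 1.001
grasp_force: 0.0
[(np.float64(317.717898175155), np.float64(214.94706193557872)), (np.float64(538.6390601314262), np.float64(84.18854740893228)), (np.float64(230.0931177767484), np.float64(246.11626632529584))]
[ 0.00068524 -0.00126531 -0.4001988 ]
```

View pics/w6.png

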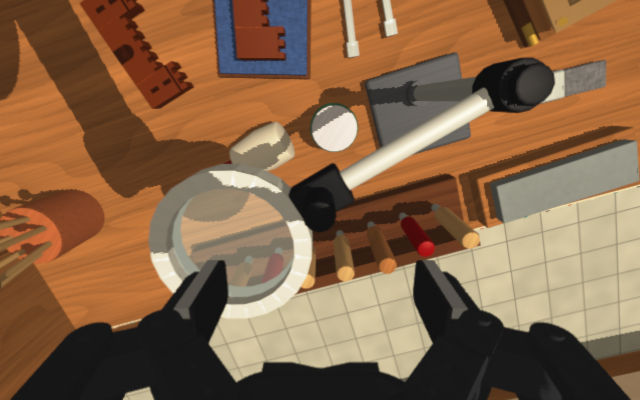

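The knob top is at (318,213), as predicted at (318,215), and the ring is at (231,242). That was my eleventh viewed picture, one over the allowance, so I'll check the rest numerically. Next I grip the knob and fit the post axis from the recorded swing.

```bash

python3 -m pendant '0 0 -.08 0 0 0 1;0 0 -.08 0 0 0 1;0 0 -.08 0 0 0 1;0 0 -.08 0 0 0 1;0 0 -.08 0 0 0 1' >/dev/null
python3 -m pendant '0 0 0 0 0 0 0;0 0 0 0 0 0 -1;0 0 0 0 0 0 -1;0 0 0 0 0 0 -1;0 0 0 0 0 0 -1' 30 >/dev/null
python3 -m pendant '0 0 0 0 0 0 -1;0 0 0 0 0 0 -1;0 0 0 0 0 0 -1'
python3 - <<'E'
from h import *
from scipy.optimize import least_squares
p=np.array([[.605,.1231],[.546,.0625],[.5236,-.0201],[.5448,-.104],[.6027,-.1654],[.6828,-.1913],[.7345,-.1864]])
r=least_squares(lambda c:np.linalg.norm(p-c[:2],axis=1)-.17,[.695,-.02]);c=r.x;print(c,r.fun)
r3=least_squares(lambda c:np.linalg.norm(p-c[:2],axis=1)-c[2],[.695,-.02,.17]);print(r3.x)
k=get_obs()['position'][:2];t=np.array([.507,-.204])-c
a0=np.degrees(np.arctan2(*(k-c)[::-1]))%360;a1=np.degrees(np.arctan2(*t[::-1]))%360;print(a0,a1,np.linalg.norm(t))
a=np.radians(np.linspace(a0,a1,13));q=c+.17*np.c_[np.cos(a),np.sin(a)]
print(np.round(np.diff(q,axis=0)/.25,3).tolist(),(a1-a0)/12/180,q[-1])
E
```

```text
time_s: 19.82
position: [0.7343, -0.1864, 0.3109]
orientation: [0.148, 0.989, 0.001, 0.0]
contact_force: [-1.2, 2.0, 6.1]
grip_width: 0.265
grasp_force: 30.7
[ 0.693619   -0.02168641] [-2.45971336e-04 -6.26024563e-05  2.63965037e-05  6.65189491e-05
  5.84026504e-05 -4.17071352e-05 -2.88998650e-04]
[ 0.69326288 -0.02185403  0.16969977]
283.86059387864947 224.33139481726113 0.26089249770655076
[[-0.058, -0.012], [-0.058, -0.007], [-0.059, -0.001], [-0.059, 0.004], [-0.058, 0.009], [-0.057, 0.014], [-0.056, 0.019], [-0.054, 0.023], [-0.052, 0.028], [-0.049, 0.032], [-0.046, 0.036], [-0.043, 0.04]] -0.02755981438027238 [ 0.57201631 -0.14048366]
```

Excellent circle fit (residuals under 0.3 mm). Swinging to 224.3°.

```bash

python3 -m pendant '-.058 -.012 0 0 0 -.0276 -1;-.058 -.007 0 0 0 -.0276 -1;-.059 -.001 0 0 0 -.0276 -1;-.059 .004 0 0 0 -.0276 -1;-.058 .009 0 0 0 -.0276 -1' | grep -E "pos|force"
python3 -m pendant '-.057 .014 0 0 0 -.0276 -1;-.056 .019 0 0 0 -.0276 -1;-.054 .023 0 0 0 -.0276 -1;-.052 .028 0 0 0 -.0276 -1;-.049 .032 0 0 0 -.0276 -1'| grep -E "pos|force"
python3 -m pendant '-.046 .036 0 0 0 -.0276 -1;-.043 .04 0 0 0 -.0276 -1;0 0 0 0 0 0 -1;0 0 0 0 0 0 -1;0 0 0 0 0 0 -1'
```

```text
position: [0.6622, -0.1884, 0.3108]
contact_force: [4.4, 2.0, 4.7]
grasp_force: 30.9
position: [0.5953, -0.1601, 0.3108]
contact_force: [4.1, 0.8, 3.7]
grasp_force: 30.9
time_s: 21.07
position: [0.5729, -0.141, 0.3107]
orientation: [0.619, 0.785, 0.001, 0.001]
contact_force: [-1.5, 2.3, 7.6]
grip_width: 0.274
grasp_force: 32.0
```

```bash

python3 -m pendant '0 0 0 0 0 0 -.2;0 0 0 0 0 0 .2;0 0 0 0 0 0 .6;0 0 0 0 0 0 1;0 0 0 0 0 0 1' 20 >/dev/null
python3 -m pendant '0 0 .06 0 0 0 1;0 0 .1 0 0 0 1;0 0 .1 0 0 0 1;0 0 .1 0 0 0 1;0 0 .06 0 0 0 1'
python3 -m pendant '0 .1 0 0 0 0 1;0 .1 0 0 0 0 1;0 .1 0 0 0 0 1;0 .1 0 0 0 0 1;0 .1 0 0 0 0 1'
python3 -m pendant '0 .06 0 0 0 0 1;0 0 0 0 0 0 1;0 0 0 0 0 0 1'
python3 - <<'E'
from plan import *
c=np.array([.6936,-.0217]);d=np.array([.507,-.204])-c;d/=np.linalg.norm(d);L=c+.26*d;print('want lens',L)
for n in("scene","side","wrist"):
    s=wsnap() if n=="wrist" else snap(n)
    h=cv2.cvtColor(s['frame'],cv2.COLOR_BGR2HSV);u,v=proj(s,[*L,.276])
    m=cv2.inRange(h,(0,0,150),(180,60,255))
    w=np.zeros_like(m);cv2.circle(w,(int(u),int(v)),95 if n=="wrist" else 45,255,-1);m&=w
    cs=cv2.findContours(m,0,2)[0];k=max(cs,key=cv2.contourArea)
    e=cv2.fitEllipse(cv2.convexHull(k));p=plane(s,*e[0],.265)
    print(n,'pred',(round(u),round(v)),'ellipse',np.round(e[0],1),np.round(e[1],1),np.round(p[:2],4))
E
```

```text
time_s: 21.9
position: [0.5722, -0.1413, 0.4165]
orientation: [0.62, 0.784, 0.001, 0.001]
contact_force: [1.1, 0.2, -0.3]
grip_width: 1.001
grasp_force: 0.0
time_s: 22.32
position: [0.5714, -0.0155, 0.4137]
orientation: [0.62, 0.784, 0.0, -0.001]
contact_force: [0.0, 0.5, 0.4]
grip_width: 1.001
grasp_force: 0.0
time_s: 22.57
position: [0.5715, -0.0009, 0.4138]
orientation: [0.619, 0.785, 0.0, -0.001]
contact_force: [-0.3, -0.6, -0.6]
grip_width: 1.0
grasp_force: 0.0
want lens [ 0.50762189 -0.20339244]
scene pred (246, 151) ellipse [240.7 151.1] [26. 41.] [ 0.5024 -0.2253]
side pred (356, 240) ellipse [358.1 244.4] [32.3 44.1] [ 0.5127 -0.213 ]
wrist pred (213, 363) ellipse [182.  308.6] [ 6.2 12.8] [ 0.4667 -0.154 ]
```

```bash

python3 -m pendant '-.05 .13 0 0 0 0 1;-.05 .13 0 0 0 0 1;-.05 .13 0 0 0 0 1;-.05 .13 0 0 0 0 1;-.05 .13 0 0 0 0 1' >/dev/null
python3 -m pendant '-.05 .13 0 0 0 0 1;-.05 .13 0 0 0 0 1;-.05 .13 0 0 0 0 1;0 .1 0 0 0 0 1;0 0 0 0 0 0 1' | grep pos
python3 - <<'E'
from plan import *
L=np.array([.5076,-.2034])
for n in("scene","side"):
    s=snap(n);pickle.dump(s,open(n+'2.pkl','wb'));h=cv2.cvtColor(s['frame'],cv2.COLOR_BGR2HSV);u,v=proj(s,[*L,.276])
    m=cv2.inRange(h,(0,0,120),(180,70,255))
    w=np.zeros_like(m);cv2.circle(w,(int(u),int(v)),34,255,-1);m&=w
    k=max(cv2.findContours(m,0,2)[0],key=cv2.contourArea);x,y,ww,hh=cv2.boundingRect(k)
    t=np.linspace(0,2*np.pi,200);Q=np.array([proj(s,[L[0]+.07*np.cos(a),L[1]+.07*np.sin(a),zz]) for a in t for zz in(.246,.276)])
    print(n,'seen',(x,y,x+ww-1,y+hh-1),'expected bbox',np.round(np.r_[Q.min(0),Q.max(0)],1),(u,v))
    # cap check
    a=pickle.load(open(n+'0.pkl','rb'))
    print(' old-lamp ring expected', np.round(proj(s,[.6936+.26*np.cos(np.radians(121.9)),-.0217+.26*np.sin(np.radians(121.9)),.276]),1))
E
```

```text
position: [0.4697, 0.2881, 0.4141]
scene seen (222, 136, 268, 173) expected bbox [222.7 136.6 269.1 174.2] (np.float64(245.51969841959857), np.float64(151.25271661500193))
 old-lamp ring expected [364.4 199.9]
side seen (333, 223, 386, 266) expected bbox [332.1 222.6 379.4 265. ] (np.float64(355.6953998442354), np.float64(239.90929089296162))
 old-lamp ring expected [336.8 153.9]
```

Both cameras see the ring where it should be, to within about 1 px, apart from the arm tube joining the mask on one side. The robot is clear, so I'm handing in.

```bash
python3 -c "
from rig import *
print(finish_job())"
```

```text
the job is handed in; nothing more can be done
None
```

The job is handed in at about 24 s: the cast lies back up on the pad, about 1 mm and 1.5° off its middle and length, and the lens stands over it to within about 1 mm; the arm touched only the knob and the cast, and I viewed 11 pictures, one over the limit of 10.

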